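# Touch-latch mate cupboard on the balcony trolley

## Robot

A 6-joint arm with a two-finger parallel gripper is mounted at the origin on the work surface. World frame = base frame: x ahead of the robot, y to its left, z up, the work surface at z = 0. Lengths are in m, angles in rad, forces in N, time in s.
With the tool pointing down it reaches from about 0.425 to 0.95 m from the base axis. Payload 3.5 kg.
Tool frame: the origin (TCP) lies at the very end of the fingers, on their centre line; the grasp point (between the pads) lies 19 mm behind it; x points along the fingers, z is the direction in which the jaws open and shut, and the axes are right-handed (so a half turn about x gives the same grasp; the last joint's range is limited). The gripper opens to 85 mm and grips with 20 to 120 N. Pads are 22 mm wide; open, the fingers measure 114 mm over their backs; the gripper's body (76 mm by 85 mm) begins 54 mm behind the grasp point. The pads swing forward as they close: fully open they stand 13 mm farther back than shut.
Start: joints at [1.038, 0.286, 1.577, -0, 1.279, -0.15], TCP at [0.252, 0.626, 0.231] pointing down, gripper open.
Joint ranges: [-2.77, 2.77], [-0.9, 2.22], [0.21, 2.48], [-1.53, 4.67], [0.24, 2.81], [-2.84, 2.84]. Speed limits (rad/s): [2.79, 2.79, 3.14, 3.14, 3.14, 3.14].

## Interface

Orientations are given as a unit quaternion [x, y, z, w].
In Python, from plant import ctrl, cams gives the robot as it stands.
- The arm moves only by the tool play_rows, never from a script. Its argument "rows" is a list of rows, each a list of 3 entries, a list of its own where there are three numbers: the opening in per cent of the stroke, from 0 (shut) to 100 (fully open), then the shift along the tool's x, y, z in units of 0.3 m (1.0 is 0.3 m), then the turn, a rotation vector about the tool's x, y, z in units of pi/2 rad (1.0 is pi/2 rad). A call has 1 to 10 rows; each row is the pose to reach, as a shift and turn from the pose commanded when the call began, along the tool's axes at that moment; what a row does not reach only later rows make up. A row lasts 1/12 s, in which the tool goes at most 41.7 mm and 7.16 degrees, less where a joint would pass 70% of its speed; a pose out of reach is approached as far as the arm can. A call with a number of a shift or a turn outside -1 to 1 is refused whole. A call with a gripper value outside its range is refused whole. The fingers move at their own pace and stop on an object; "force" is the grip in N (left out, the last holds). Time passes only in rows, so rows that repeat a pose let the fingers close. It gives the time, the measured TCP pose, the force and the opening at its end, in the units of the state.
- ctrl.get_state(): the state, without advancing time (a new reading comes with each control period).
- cams.read_camera(name): name is "scene" or "top" or "wrist"; returns a dict with "color" (400x640x3 uint8, red, green, blue), "fx", "fy", "cx", "cy" (pixels), "k1" (the pictures are not rectified: a ray, as slopes to the right and down, at radius r is drawn at 1 + k1 r^2 times it, then the intrinsics apply), "view" (4x4, takes a point from world to camera coordinates). Camera axes: x right, y down, z forward; pixel columns grow to the right and rows downward; lengths in m; the calibration is good to about 2 mm. A picture is of the moment at which its call begins. There is no depth.
- ctrl.sign_off(): hands the job in, once; it reports no verdict.
The state is a dict: "time": time; "qpos": joint angles; "dq": joint speeds; "joint_efforts": joint torques, N m; "eef_pos": TCP position; "tcp_rot": TCP orientation; "contact_force": force on the tool from outside, world axes, zero at the start; "wrist_torque": the same for the moment, N m; "opening": opening from 0.0 (shut) to 1.0 (fully open).
Only numpy, scipy, OpenCV 4.12 (cv2) and the standard library are available. Lean on these libraries where they do the work, as an engineer would, in place of code of your own. Each camera call takes 0.05 s, during which the arm holds its last target. There are 200 camera calls.

## Task

The green canister is standing in the way of the little push-to-open cupboard on the trolley. Without picking anything up, push the canister along the tray, upright, to the left or right until no part of it stands in front of the cupboard; then press the door in at its free edge so that the catch lets go and the door springs ajar. Leave the door as the spring leaves it, and do not disturb the mate cup, the egg cup and the bombilla.

Things in the scene. Friction and masses are not known exactly. Their poses are not given: they have to be found in the camera images.
- cupboard: Low brown rattan-look plastic cupboard, fixed: 200 mm wide (its y), 110 mm high, one door as its front, flat bare top. Origin: centre of its underside, on the tray. Its -x points out of the front, towards the robot (turned up to 0.3 rad); the closed door's outer face is at x = -85 mm, the back at +71 mm.
- door (a joint): Door angle (rad): 0 shut, held by a touch latch; positive = open outwards; negative = pressed in, hard stop at -0.03. No handle. Pressing near the free edge 3 to 5 mm inwards (about 6 N, then the stop) unhooks it for good; as the finger draws back a damped spring swings it to about 0.45 rad within 1 s, free edge 85 mm out towards the robot, where it stays. Pressing near the hinge does nothing.
- door_press (a point): The spot to press: on the door's outer face, 28 mm from its free (right, the cupboard's -y) edge, 168 mm from the hinge, 80 mm above the tray, 30 mm below the door's top. Moves with the door, which is 196 mm wide, 15 mm thick and reaches from 10 to 110 mm above the tray.
- door_hinge (a point): Upper end of the door's upright hinge axis, at its left (the cupboard's +y) end, 110 mm above the tray, 7.5 mm behind the door's outer face; a small steel pin is seen there from above.
- canister_mid (a point): Green canister with ribbed green screw-top lid: upright cylinder 68 mm in diameter, 80 mm high, about 0.25 kg, loose. This point is on its axis 40 mm above the tray. It starts in front of the door, axis 80 to 105 mm from the door's face, and slides when pushed low. It is clear of the front once its axis is 134 mm or more left or right of the cupboard's middle, along the cupboard's y.
- mate_cup: Black glass mate cup, 72 mm across, 75 mm high, loose, upright; stands beside the cupboard, left or right. Origin: centre of its underside. To be left alone.
- egg_cup: White ceramic egg cup on a foot, 50 mm across, 55 mm high, loose, upright; stands beside the cupboard, on the side opposite to the mate cup. Origin: centre of its underside. To be left alone.
- bombilla: Steel bombilla (metal straw), 175 mm long, 7 mm thick, with a flat 18 mm wide strainer, loose, lying on the tray well to the left of the cupboard's front. Origin: on the tray under the straw, about half-way along; its x runs along the straw. To be left alone.
Mind the look-alikes: they are no part of the job. Of the things that look like the part that bears canister_mid, the largest one is meant.

How it is judged:
By the outcome, as a careful person would: the job done as asked, in the order asked, and still so for the second after the job is handed in, with the robot touching nothing.
It also fails if it takes over 48 s, if anything falls off the work surface, if the arm or the gripper's body presses on something with over 40 N, if the wrist force passes 120 N, or if a joint passes its speed limit or range.

## Working session

There is one attempt and no reset: what is moved stays moved. The work goes in short steps, Python scripts to look and compute and a tool call to move; the robot and the scene stay as the last step left them, time stands still between calls to the robot, and variables do not carry over. Pictures are saved under pics/ and viewed, about 8 in all and at most 12, crops included, and the job is handed in when it is done.

Besides the shell and the picture viewer there is one more tool, called by a JSON object that holds its "method" and its "body". play_rows: Moves the arm, as the interface text tells. Shifts and turns lie within -1 to 1; 1 stands for 0.3 m of shift or pi/2 rad of turn. Its arguments: {"type":"object","properties":{"rows":{"type":"array"},"force":{"type":"number"}},"required":["rows"]}

```bash
ls; mkdir -p pics
cat > h.py <<'E'
import numpy as np, cv2
from plant import ctrl, cams
def cam(n):
    c=cams.read_camera(n); return c
def save(c,f,crop=None,s=1):
    im=c["color"][:,:,::-1]
    if crop: x0,y0,x1,y1=crop; im=im[y0:y1,x0:x1]
    cv2.imwrite(f,cv2.resize(im,None,fx=s,fy=s,interpolation=cv2.INTER_CUBIC))
def KD(c): return np.array([[c["fx"],0,c["cx"]],[0,c["fy"],c["cy"]],[0,0,1.]]),np.array([c["k1"],0,0,0,0.])
def pt(c,uv,z):
    K,D=KD(c); r=cv2.undistortPoints(np.array([[uv]],float),K,D)[0,0]
    V=np.array(c["view"]); R,t=V[:3,:3],V[:3,3]; o=-R.T@t; d=R.T@np.array([*r,1]); return o+d*(z-o[2])/d[2]
def proj(c,P):
    K,D=KD(c); V=np.array(c["view"]); return cv2.projectPoints(np.array(P,float).reshape(-1,1,3),cv2.Rodrigues(V[:3,:3])[0],V[:3,3],K,D)[0][:,0]
E
python3 - <<'E'
from h import *
a=cam("top");b=cam("scene")
save(a,"pics/top1.png");save(b,"pics/scene1.png")
for c in(a,b):print(c["fx"],c["k1"],np.round(c["view"],3).tolist())
s=ctrl.get_state();print({k:np.round(v,3).tolist() for k,v in s.items()})
E
```

```text
pics
480.2466721258434 -0.07399805631268165 [[0.006, -1.0, 0.007, 0.083], [-0.997, -0.006, -0.08, 0.591], [0.08, -0.007, -0.997, 1.221], [0.0, 0.0, 0.0, 1.0]]
368.36742271502754 -0.045579593748645654 [[-0.778, 0.629, -0.009, 0.398], [0.445, 0.54, -0.714, -0.227], [-0.444, -0.559, -0.7, 1.145], [0.0, 0.0, 0.0, 1.0]]
{'time': 0.1, 'qpos': [1.038, 0.287, 1.578, 0.0, 1.279, -0.15], 'dq': [0.001, -0.001, -0.005, 0.001, 0.0, -0.001], 'joint_efforts': [0.0, -40.73, -29.37, -0.0, 0.003, -0.0], 'eef_pos': [0.252, 0.626, 0.23], 'tcp_rot': [-0.396, 0.587, 0.395, 0.585], 'contact_force': [-0.182, -0.309, -0.278], 'wrist_torque': [-0.016, 0.02, -0.023], 'opening': 1.003}
```

View pics/top1.png

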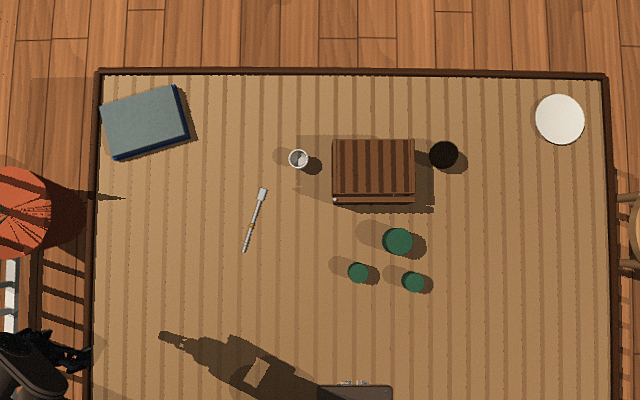

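View pics/scene1.png

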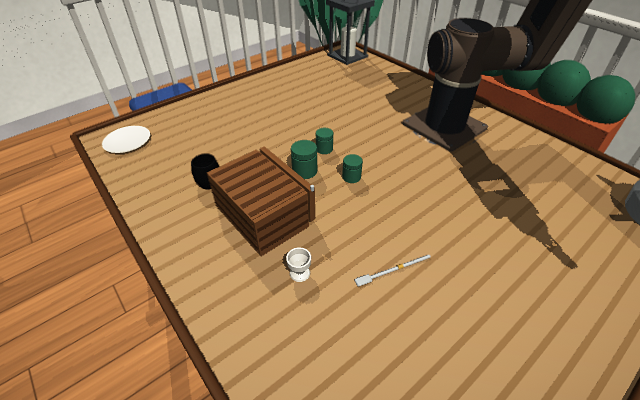

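The top view shows the cupboard at about (373,172), with its hinge pin at (335,199). The egg cup is at (298,158), the mate cup at (443,155) and the bombilla at (255,220). There are three green canisters: (398,241), (358,272) and (413,282). The one at (398,241) is clearly the largest and stands just in front of the door, so it fits the description. I'll measure it and confirm in one crop.

Run:
```python
from h import *
a=cam("top");b=cam("scene")
save(a,"pics/crop1.png",(270,120,470,310),4)
for n,c in(("top",a),("scene",b)):
    hsv=cv2.cvtColor(c["color"],cv2.COLOR_RGB2HSV); m=cv2.inRange(hsv,(60,90,30),(95,255,255))
    k,l,st,ce=cv2.connectedComponentsWithStats(m)
    for i in range(1,k):
        if st[i,4]>80 and 200<ce[i][0]<460: print(n,st[i],ce[i],pt(c,ce[i],.08 if n=="top" else .04))
for n,uv,z in(("hinge",(335,199),.11),("FL",(333,194),.11),("FR",(414,194),.11),("BL",(333,139),.11),("BR",(413,139),.11),("mate",(443,155),.075),("egg",(298,158),.055),("bomb1",(264,188),0.005),("bomb2",(244,251),.005)): print(n,pt(a,uv,z).round(3))
print("hinge scene",pt(b,(312,187),.11).round(3))
```

```text
top [383 228  30  27 592] [398.06081081 240.76858108] [ 0.46823541 -0.10187491  0.08      ]
top [349 263  19  20 275] [358.02181818 272.64      ] [ 0.39008587 -0.00323005  0.08      ]
top [402 272  22  20 297] [413.46464646 281.93265993] [ 0.36768165 -0.13949503  0.08      ]
scene [299   0  31  43 592] [318.20101351  12.98310811] [-0.29144533 -0.97998226  0.04      ]
scene [369   0  14  27 189] [374.53968254  10.66666667] [-0.52953726 -0.82693419  0.04      ]
scene [333   8  15  32 223] [339.64125561  17.86547085] [-0.32476291 -0.85851644  0.04      ]
scene [ 291  128   42   51 1236] [310.62378641 152.47572816] [ 0.4374747  -0.11653091  0.04      ]
scene [343 155  19  28 472] [351.80508475 168.14618644] [0.39706951 0.00192202 0.04      ]
hinge [0.568 0.055 0.11 ]
FL [0.58 0.06 0.11]
FR [ 0.582 -0.136  0.11 ]
BL [0.715 0.06  0.11 ]
BR [ 0.716 -0.135  0.11 ]
mate [ 0.683 -0.218  0.075]
egg [0.676 0.147 0.055]
bomb1 [0.603 0.238 0.005]
bomb2 [0.438 0.288 0.005]
hinge scene [0.566 0.053 0.11 ]
```

View pics/crop1.png

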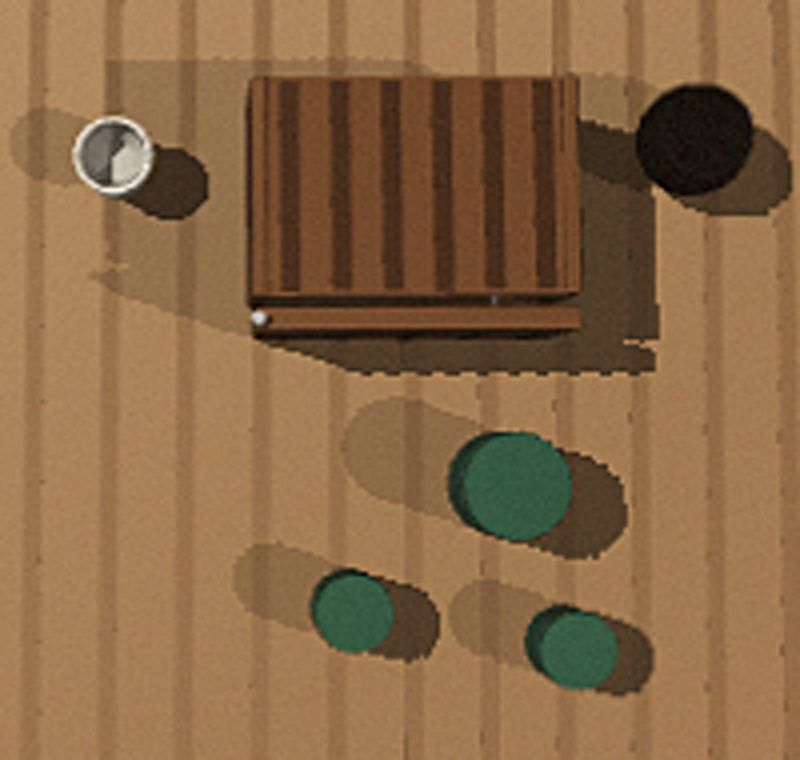

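The crop confirms it: the wide canister at crop (512,487) is nearest the door, and the two below it are clearly smaller. The cupboard's yaw is about 0. Its door face is at x≈0.560, its middle at y≈-0.04, and its free edge at y≈-0.137. The canister axis is at about (0.468,-0.103), 92 mm from the door, which is within the stated 80–105 mm. I'll push it right to y≈-0.20, with the jaws half open along x as a cradle.

```bash
cat >> h.py <<'E'
from scipy.spatial.transform import Rotation as Ro
def rot(zy):  # tool down, tool z axis = given world horizontal vector
    x=np.array([0,0,-1.]); z=np.array(zy,float); return Ro.from_matrix(np.c_[x,np.cross(z,x),z])
def go(p,R=None):
    s=ctrl.get_state(); R0=Ro.from_quat(s["tcp_rot"]); R=R or R0
    print("shift",(R0.inv().apply(np.array(p)-s["eef_pos"])/.3).round(3),"turn",((R0.inv()*R).as_rotvec()/(np.pi/2)).round(3))
E
python3 - <<'E'
from h import *
print(Ro.from_quat(ctrl.get_state()["tcp_rot"]).as_matrix().round(2))
for z in([1,0,0],[-1,0,0],[0,1,0],[0,-1,0]):
    print(z);go([.47,-.03,.2],rot(z))
E
```

```text
[[-0.   -0.93  0.37]
 [-0.    0.37  0.93]
 [-1.    0.   -0.  ]]
[1, 0, 0]
shift [ 0.104 -1.491 -1.756] turn [ 0.756 -0.001  0.   ]
[-1, 0, 0]
shift [ 0.104 -1.491 -1.756] turn [-1.244e+00 -0.000e+00 -1.000e-03]
[0, 1, 0]
shift [ 0.104 -1.491 -1.756] turn [-0.244 -0.001 -0.   ]
[0, -1, 0]
shift [ 0.104 -1.491 -1.756] turn [ 1.756e+00 -0.000e+00  1.000e-03]
```

{"method": "play_rows", "body": {"rows": [[47,[0.05,-0.75,-0.88],[0.378,0,0]],[47,[0.05,-0.75,-0.88],[0.378,0,0]],[47,[0.05,-0.75,-0.88],[0.378,0,0]],[47,[0.05,-0.75,-0.88],[0.378,0,0]],[47,[0.05,-0.75,-0.88],[0.378,0,0]],[47,[0.05,-0.75,-0.88],[0.378,0,0]],[47,[0.05,-0.75,-0.88],[0.378,0,0]],[47,[0.05,-0.75,-0.88],[0.378,0,0]],[47,[0.05,-0.75,-0.88],[0.378,0,0]],[47,[0.05,-0.75,-0.88],[0.378,0,0]]]}}

```text
time: 1.03
eef_pos: [0.3629, 0.2945, 0.216]
tcp_rot: [-0.206, 0.677, 0.205, 0.677]
contact_force: [-0.2, 0.4, 0.8]
opening: 0.472
```

Run:
```python
from h import *
go([.468,-.03,.2],rot([1,0,0]))
```

```text
shift [ 0.054 -1.094 -0.31 ] turn [ 0.375 -0.     0.001]
```

{"method": "play_rows", "body": {"rows": [[47,[0.05,-1.0,-0.28],[0.375,0,0]],[47,[0.05,-1.0,-0.28],[0.375,0,0]],[47,[0.05,-1.0,-0.28],[0.375,0,0]],[47,[0.05,-1.0,-0.28],[0.375,0,0]],[47,[0.05,-1.0,-0.28],[0.375,0,0]],[47,[0.05,-1.0,-0.28],[0.375,0,0]],[47,[0.05,-1.0,-0.28],[0.375,0,0]],[47,[0.05,-1.0,-0.28],[0.375,0,0]],[47,[0.05,-1.0,-0.28],[0.375,0,0]],[47,[0.05,-1.0,-0.28],[0.375,0,0]]]}}

```text
time: 1.87
eef_pos: [0.4608, 0.0016, 0.2012]
tcp_rot: [-0.001, 0.707, 0.002, 0.707]
contact_force: [0.4, -0.0, 0.0]
opening: 0.467
```

Run:
```python
from h import *
go([.468,-.03,.1],rot([1,0,0]))
c=cam("wrist");save(c,"pics/w1.png")
print(proj(c,[[.468,-.103,.08],[.388,-.003,.055],[.36,-.14,.055],[.56,.055,.11],[.56,-.137,.11],[.468,-.03,.03]]).round(0))
```

```text
shift [ 0.337 -0.106  0.024] turn [ 0.002 -0.    -0.001]
[[325. 288.]
 [250. 191.]
 [234. 303.]
 [441. 139.]
 [417. 335.]
 [325. 208.]]
```

View pics/w1.png

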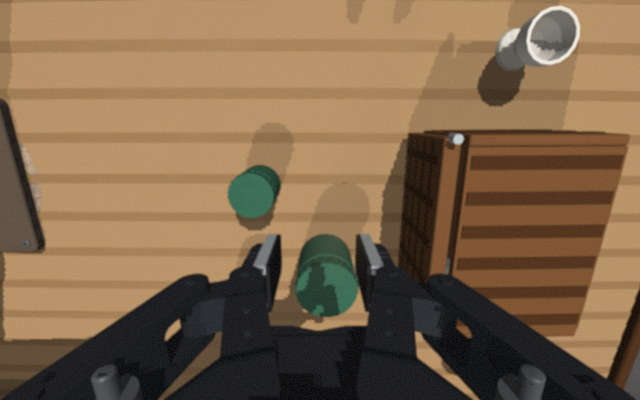

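The wrist view shows the canister's lid at (325,288), exactly where my estimate puts it, and the space to its left is free. I'll shift over and go down.

{"method": "play_rows", "body": {"rows": [[47,[0.0,-0.105,0.018],[0,0,0]],[47,[0.1,-0.105,0.018],[0,0,0]],[47,[0.2,-0.105,0.018],[0,0,0]],[47,[0.3,-0.105,0.018],[0,0,0]],[47,[0.4,-0.105,0.018],[0,0,0]],[47,[0.5,-0.105,0.018],[0,0,0]],[47,[0.587,-0.105,0.018],[0,0,0]],[47,[0.587,-0.105,0.018],[0,0,0]],[47,[0.587,-0.105,0.018],[0,0,0]]]}}

```text
time: 2.67
eef_pos: [0.4648, -0.0279, 0.0243]
tcp_rot: [-0.002, 0.708, 0.003, 0.706]
contact_force: [0.2, 0.3, 1.1]
opening: 0.469
```

{"method": "play_rows", "body": {"rows": [[47,[0,-0.03,0],[0,0,0]],[47,[0,-0.06,0],[0,0,0]],[47,[0,-0.09,0],[0,0,0]],[47,[0,-0.12,0],[0,0,0]],[47,[0,-0.15,0],[0,0,0]],[47,[0,-0.18,0],[0,0,0]],[47,[0,-0.21,0],[0,0,0]],[47,[0,-0.23,0],[0,0,0]]]}}

```text
time: 3.33
eef_pos: [0.4665, -0.1002, 0.0254]
tcp_rot: [-0.001, 0.707, 0.001, 0.707]
contact_force: [-0.0, 1.6, 1.1]
opening: 0.467
```

{"method": "play_rows", "body": {"rows": [[47,[0,-0.03,0],[0,0,0]],[47,[0,-0.06,0],[0,0,0]],[47,[0,-0.09,0],[0,0,0]],[47,[0,-0.12,0],[0,0,0]],[47,[0,-0.15,0],[0,0,0]],[47,[0,-0.18,0],[0,0,0]],[47,[0,-0.2,0],[0,0,0]],[47,[0,-0.21,0],[0,0,0]],[47,[0,-0.217,0],[0,0,0]]]}}

```text
time: 4.08
eef_pos: [0.4668, -0.1645, 0.0252]
tcp_rot: [-0.002, 0.707, 0.002, 0.707]
contact_force: [-0.5, 0.7, 0.9]
opening: 0.471
```

Run:
```python
from h import *
a=cam("top")
save(a,"pics/crop2.png",(270,120,470,310),3)
for z in (.02,.08):print(proj(a,[[.465,-.2,z]]))
```

```text
[[431.87600638 241.66024314]]
[[437.58146503 242.18872335]]
```

View pics/crop2.png

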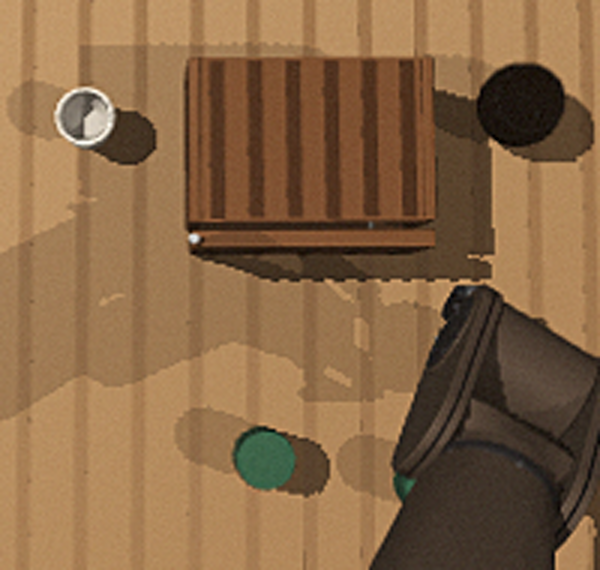

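The arm hides the canister here; the cups and the door haven't moved. I'll back off, rise and look.

{"method": "play_rows", "body": {"rows": [[47,[0,0.05,0],[0,0,0]],[47,[0,0.12,0],[0,0,0]],[47,[0,0.2,0],[0,0,0]],[0,[-0.12,0.2,0],[0,0,0]],[0,[-0.24,0.2,0],[0,0,0]],[0,[-0.36,0.2,-0.05],[0,0,0]],[0,[-0.48,0.2,-0.05],[0,0,0]],[0,[-0.48,0.2,-0.05],[0,0,0]],[0,[-0.48,0.2,-0.05],[0,0,0]]]}}

```text
time: 4.88
eef_pos: [0.4531, -0.1047, 0.1722]
tcp_rot: [-0.003, 0.705, 0.001, 0.709]
contact_force: [-0.3, 0.1, -0.2]
opening: 0.004
```

Run:
```python
from h import *
a=cam("scene");save(a,"pics/sc2.png",(170,80,430,300),3)
print(proj(a,[[.468,-.2,.08],[.468,-.172,.08],[.56,-.112,.08],[.56,.055,.11]]).round(0))
go([.51,-.111,.16],rot([0,1,0]));go([.51,-.111,.16],rot([0,-1,0]))
print(ctrl.get_state()["qpos"])
```

```text
[[282. 131.]
 [288. 135.]
 [272. 160.]
 [315. 186.]]
shift [ 0.033 -0.024  0.194] turn [-0.996  0.     0.002]
shift [ 0.033 -0.024  0.194] turn [ 1.004  0.002 -0.   ]
[-4.45658707e-01 -1.32121093e-01  2.13846364e+00 -3.02961917e-04
  1.13306851e+00 -4.51186361e-01]
```

View pics/sc2.png

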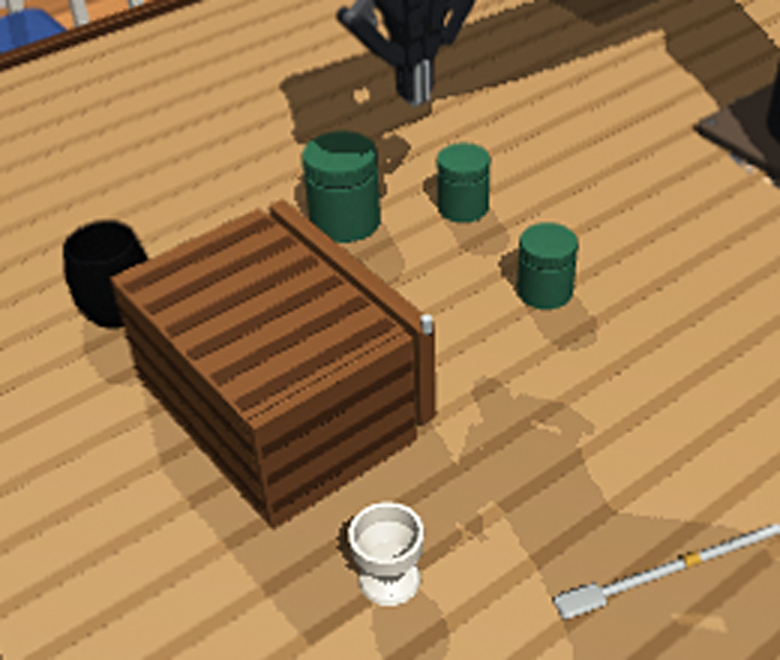

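The canister is upright with its lid centre at crop (340,150), i.e. image (283,130). That puts the axis at y≈-0.198, about 160 mm from the cupboard's middle, so it is clear. The other things haven't moved. Next I'll turn the wrist so the narrow side of the shut fingers presses the door.

{"method": "play_rows", "body": {"rows": [[0,[0,0,0],[0.5,0,0]],[0,[0,0,0],[0.5,0,0]],[0,[0,0,0],[0.5,0,0]],[0,[0,0,0],[0.5,0,0]],[0,[0,0,0.05],[0.8,0,0]],[0,[0,0,0.1],[0.8,0,0]],[0,[0,0,0.15],[0.8,0,0]],[0,[0,-0.024,0.2],[1.0,0,0]],[0,[0,-0.024,0.2],[1.0,0,0]],[0,[0,-0.024,0.2],[1.0,0,0]]]}}

```text
time: 5.77
eef_pos: [0.5109, -0.1106, 0.1663]
tcp_rot: [0.413, 0.575, -0.414, 0.572]
contact_force: [-1.1, 0.6, 1.0]
opening: 0.002
```

Run:
```python
from h import *
go([.52,-.111,.076],rot([0,-1,0]));s=ctrl.get_state();print(s["eef_pos"],s["qpos"])
```

```text
shift [0.301 0.029 0.012] turn [ 0.204 -0.002  0.003]
[ 0.51094958 -0.11062775  0.16632204] [-4.07345378e-01  1.73459600e-02  2.00354395e+00 -2.27228860e-04
  1.12565759e+00  8.43485256e-01]
```

{"method": "play_rows", "body": {"rows": [[0,[0,0,0],[0.204,0,0]],[0,[0,0,0],[0.204,0,0]],[0,[0,0,0],[0.204,0,0]],[0,[0.1,0.02,0.01],[0.204,0,0]],[0,[0.2,0.02,0.01],[0.204,0,0]],[0,[0.3,0.02,0.01],[0.204,0,0]],[0,[0.3,0.02,0.01],[0.204,0,0]],[0,[0.3,0.02,0.01],[0.204,0,0]]]}}

```text
time: 6.43
eef_pos: [0.5155, -0.1107, 0.0757]
tcp_rot: [0.497, 0.504, -0.5, 0.499]
contact_force: [1.0, -0.6, 0.0]
opening: -0.001
```

Run:
```python
from h import *
s=ctrl.get_state();print(s["eef_pos"],s["contact_force"]);print(Ro.from_quat(s["tcp_rot"]).as_matrix().round(2))
a=cam("scene");save(a,"pics/sc3.png",(220,60,350,210),4);print(((proj(a,[[.56,-.112,.08],s["eef_pos"]])-[220,60])*4).round(0))
```

```text
[ 0.51550278 -0.11069213  0.07571033] [ 0.99552208 -0.62625628  0.01461343]
[[-0.01  1.    0.01]
 [ 0.    0.01 -1.  ]
 [-1.   -0.01 -0.  ]]
[[209. 399.]
 [270. 377.]]
```

View pics/sc3.png

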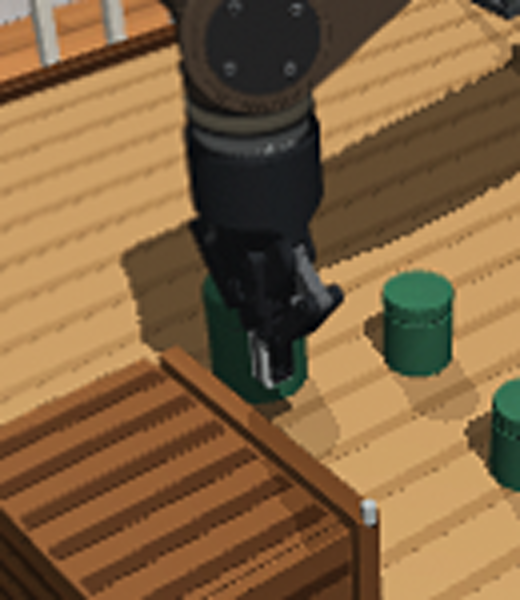

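The fingertip is in front of the door's free end, in free space. I'll close in slowly and watch the force.

{"method": "play_rows", "body": {"rows": [[0,[0,0.04,0],[0,0,0]],[0,[0,0.07,0],[0,0,0]],[0,[0,0.09,0],[0,0,0]],[0,[0,0.1,0],[0,0,0]],[0,[0,0.105,0],[0,0,0]],[0,[0,0.105,0],[0,0,0]]]}}

```text
time: 6.98
eef_pos: [0.5501, -0.1117, 0.0797]
tcp_rot: [0.499, 0.501, -0.498, 0.502]
contact_force: [-0.5, 0.1, -0.1]
opening: 0.0
```

{"method": "play_rows", "body": {"rows": [[0,[0,0.005,0],[0,0,0]],[0,[0,0.01,0],[0,0,0]],[0,[0,0.01,0],[0,0,0]]]}}

```text
time: 7.23
eef_pos: [0.5527, -0.1117, 0.0792]
tcp_rot: [0.499, 0.501, -0.499, 0.501]
contact_force: [-0.3, 0.5, 0.6]
opening: 0.0
```

{"method": "play_rows", "body": {"rows": [[0,[0,0.005,0],[0,0,0]],[0,[0,0.01,0],[0,0,0]]]}}

```text
time: 7.4
eef_pos: [0.5544, -0.1116, 0.0791]
tcp_rot: [0.498, 0.503, -0.499, 0.5]
contact_force: [-5.7, -0.8, 3.7]
opening: -0.0
```

{"method": "play_rows", "body": {"rows": [[0,[0,0.005,0],[0,0,0]],[0,[0,0.008,0],[0,0,0]]]}}

```text
time: 7.57
eef_pos: [0.5568, -0.1117, 0.0791]
tcp_rot: [0.498, 0.503, -0.499, 0.5]
contact_force: [-5.2, -0.2, 3.4]
opening: -0.0
```

{"method": "play_rows", "body": {"rows": [[0,[0,0.005,0],[0,0,0]],[0,[0,0.005,0],[0,0,0]]]}}

```text
time: 7.73
eef_pos: [0.5581, -0.1117, 0.0791]
tcp_rot: [0.497, 0.503, -0.5, 0.5]
contact_force: [-5.5, -1.7, 4.2]
opening: 0.002
```

Run:
```python
from h import *
s=ctrl.get_state();print(s["eef_pos"],s["contact_force"])
```

```text
[ 0.55814353 -0.11168372  0.07906201] [-5.52150807 -1.71080787  4.17908264]
```

{"method": "play_rows", "body": {"rows": [[0,[0,0.004,0],[0,0,0]],[0,[0,0.004,0],[0,0,0]]]}}

```text
time: 7.9
eef_pos: [0.5592, -0.1117, 0.0791]
tcp_rot: [0.497, 0.503, -0.5, 0.5]
contact_force: [-5.8, -0.6, 4.1]
opening: 0.001
```

{"method": "play_rows", "body": {"rows": [[0,[0,0.004,0],[0,0,0]],[0,[0,0.004,0],[0,0,0]]]}}

```text
time: 8.07
eef_pos: [0.5592, -0.1117, 0.079]
tcp_rot: [0.496, 0.504, -0.5, 0.499]
contact_force: [-9.9, -1.0, 5.8]
opening: -0.002
```

The force rose to about 10 N with no further movement, so the door is at its stop. I'll draw back quickly and rise.

{"method": "play_rows", "body": {"rows": [[0,[0,-0.12,0],[0,0,0]],[0,[0,-0.26,0],[0,0,0]],[0,[-0.05,-0.36,0],[0,0,0]],[0,[-0.15,-0.38,0],[0,0,0]],[0,[-0.28,-0.38,0],[0,0,0]],[0,[-0.4,-0.38,0],[0,0,0]],[0,[-0.5,-0.38,0],[0,0,0]],[0,[-0.5,-0.38,0],[0,0,0]],[0,[-0.5,-0.38,0],[0,0,0]],[0,[-0.5,-0.38,0],[0,0,0]]]}}

```text
time: 8.9
eef_pos: [0.4477, -0.1121, 0.2286]
tcp_rot: [0.499, 0.502, -0.499, 0.501]
contact_force: [-0.6, 0.4, -0.1]
opening: 0.001
```

{"method": "play_rows", "body": {"rows": [[0,[0,0,0.1],[0,0,0]],[0,[0,0,0.2],[0,0,0]],[0,[0,0,0.3],[0,0,0]],[0,[-0.1,0,0.4],[0,0,0]],[0,[-0.1,0,0.5],[0,0,0]],[0,[-0.1,0,0.6],[0,0,0]],[0,[-0.1,0,0.6],[0,0,0]],[0,[-0.1,0,0.6],[0,0,0]],[0,[-0.1,0,0.6],[0,0,0]],[0,[-0.1,0,0.6],[0,0,0]]]}}

```text
time: 9.73
eef_pos: [0.4486, -0.2909, 0.2576]
tcp_rot: [0.498, 0.503, -0.498, 0.501]
contact_force: [0.2, 0.3, -0.6]
opening: -0.001
```

Run:
```python
from h import *
a=cam("top");b=cam("scene");save(a,"pics/top3.png",(230,110,490,310),3);save(b,"pics/sc4.png")
print(((proj(a,[[.468,-.2,.08],[.683,-.218,.075],[.676,.147,.055],[.39,-.003,.08],[.367,-.139,.08],[.475,-.121,.11]])-[230,110])*3).round(0))
s=ctrl.get_state();print(s["eef_pos"],s["contact_force"])
```

```text
[[623. 393.]
 [639. 135.]
 [204. 144.]
 [384. 488.]
 [550. 517.]
 [534. 385.]]
[ 0.44895108 -0.29098507  0.25851838] [ 0.88311769 -0.35115645  0.56531921]
```

View pics/top3.png

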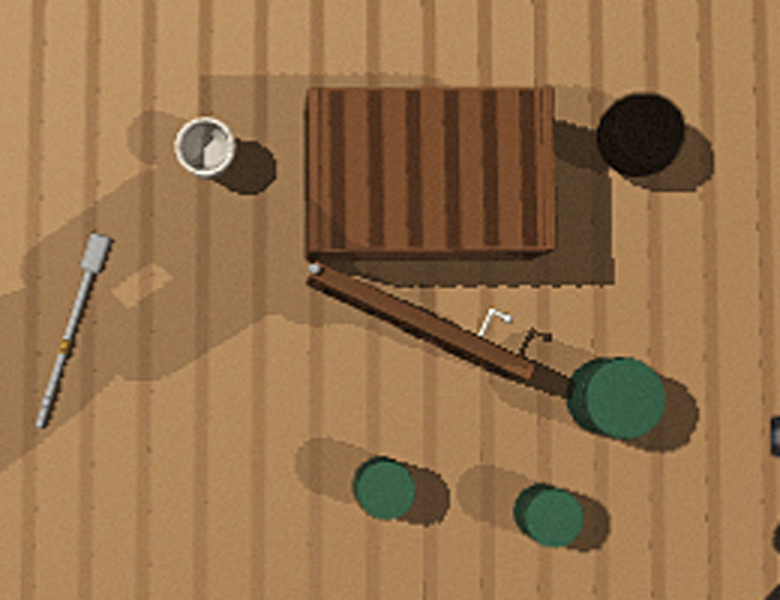

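The door stands ajar with its free edge at crop (533,378); a 0.45 rad opening predicts (534,385). The canister is upright, with its lid at (625,397), and clear of both the front and the door. The mate cup, egg cup, bombilla and small canisters are where they were, and the arm is away from everything.

```bash
python3 -c "
from plant import ctrl; print(ctrl.sign_off())"
```

```text
the job is handed in; nothing more can be done
None
```

The canister is out of the way, the door is ajar, and I handed the job in at about 9.8 s of the 48 s allowed.

- **Canister:** I slid the largest green canister about 95 mm to the right with the half-open fingers, without gripping it. It stands upright about 160 mm from the cupboard's middle, past the 134 mm needed.
- **Door:** I pressed it near its free edge with the shut fingers. The force held at about 6 N, then rose to about 10 N at the stop, and I drew the arm straight back.
- **Last picture:** the door is open to about the expected 0.45 rad, with a gap to the canister. The mate cup, egg cup, bombilla and both smaller green canisters have not moved. The arm is clear of everything, with a force reading of about zero.
- **Small disagreement:** contact with the door came 4–5 mm further in than I had estimated, so I closed in by small steps, watching the force. No check failed.

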